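# Load a slide carrier under the spring hold-down flap of a microscope stage

### The arm

A 6-joint arm with a two-finger parallel gripper is mounted at the origin on the work surface. World frame = base frame: x ahead of the robot, y to its left, z up, the work surface at z = 0. Lengths are in m, angles in rad, forces in N, time in s.
With the tool pointing down it reaches from about 0.35 to 0.775 m from the base axis. Payload 7.3 kg.
Tool frame: the origin (TCP) lies on the centre line of the jaws, within the pads' length; the fingertips stand 11 mm ahead of it and the grasp point (between the pads) lies 8 mm behind it; y points along the fingers, z is the direction in which the jaws open and shut, and the axes are right-handed (so a half turn about y gives the same grasp; the last joint's range is limited). The gripper opens to 92 mm and grips with 3 to 60 N. Pads are 19 mm wide; open, the fingers measure 130 mm over their backs; the gripper's body (75 mm by 190 mm) begins 47 mm behind the grasp point.
Start: joints at [-1.409, 0.342, 1.524, -0, 1.275, -0.146], TCP at [0.159, -0.5, 0.238] pointing down, gripper open.
Joint ranges: [-2.53, 2.53], [-0.77, 2.02], [0.04, 2.7], [-1, 4.14], [0.28, 2.66], [-3.11, 3.11]. Speed limits (rad/s): [2.57, 2.57, 3.14, 3.14, 3.14, 3.14].

### API

Orientations are given as a unit quaternion [w, x, y, z].
In Python, from bench import bot, optics, finish_job gives the robot as it stands. The module is installed in compiled form; this text tells all that it offers.
- The arm moves only by the shell command python3 -m jog 'ROWS'. ROWS is a JSON object of lists of equal length, an entry for each row: "slide": the shift along the tool's x, y, z in cm, a list of three; "dr": the turn, a rotation vector about the tool's x, y, z in degrees, a list of three; "grip": the finger opening in cm, from 0 to 9.18. A call has 1 to 12 rows; each row is the pose to reach, as a shift and turn from the pose commanded when the call began, along the tool's axes at that moment; what a row does not reach only later rows make up. A row lasts 1/10 s, in which the tool goes at most 50 mm and 8.59 degrees, less where a joint would pass 70% of its speed; a pose out of reach is approached as far as the arm can. A call with a gripper value outside its range is refused whole. The fingers move at their own pace and stop on an object; the grip force is fixed at half the most. Time passes only in rows, so rows that repeat a pose let the fingers close. It gives the time, the measured TCP pose, the force and the opening at its end, in the units of the state.
- bot.get_obs(): the state, without advancing time (a new reading comes with each control period).
- optics.snapshot(name): name is "scene" or "top" or "wrist"; returns a dict with "img" (384x512x3 uint8, red, green, blue), "camera_matrix" (3x3 intrinsics, pixels), "extrinsics" (4x4, takes a point from world to camera coordinates); the wrist camera has in their place "mount" (4x4, takes a point from camera to tool coordinates, whose origin is the TCP and whose axes are the tool frame's). Camera axes: x right, y up, looking along -z (the intrinsics and any distortion apply to the point x, -y, -z); pixel columns grow to the right and rows downward; lengths in m; the calibration is good to about 2 mm. A picture is of the moment at which its call begins: read the wrist's pose just before it. There is no depth.
- finish_job(): hands the job in, once; it reports no verdict.
The state is a dict: "time": time; "qpos": joint angles; "qvel": joint speeds; "tau": joint torques, N m; "eef_pos": TCP position; "tool_rot": TCP orientation; "wrist_force": force on the tool from outside, world axes, zero at the start; "moment": the same for the moment, N m; "finger_gap": finger opening in m.
Only numpy, scipy, OpenCV 4.12 (cv2) and the standard library are available. Lean on these libraries where they do the work, as an engineer would, in place of code of your own. Each camera call takes 0.05 s, during which the arm holds its last target. There are 200 camera calls.

### The job

Load the slide carrier into the stage: press the flap's long paddle down with one fingertip so that the spring-closed flap stays open, and with the other fingertip push the carrier along its channel, under the flap, until it is fully home against the end stop. Then let the paddle up so that the flap clamps the carrier, and move clear. Only push the carrier, do not lift or tip it, and leave the bottle, the dish and the lens standing where they are.

Things in the scene. Friction and masses are not known exactly. Their poses are not given: they have to be found in the camera images.
- stage: Fixed low black stage; deck (top face) 30 mm above the table. x: pushing direction, y: left of it, z up. Origin at table height, on the channel's centre line, below the flap's front edge. Spans x -160 to +75, y -50 to +100 mm. Channel: between two rails 5 mm high, inner faces at y -23 and +23, x -155 to +60 mm. 'Stage x, y' below are in this frame.
- end_stop (a point): Centre of the foot of the end stop's face, on the deck at stage x = +60, y = 0 mm: a 12 mm high bar across the channel. The carrier is home when its front end touches it.
- hinge_rod (a point): On the axis of the flap's hinge rod (8 mm diameter), above the flap's front edge: stage x = 0, y = +33, 52 mm above the table. The rod runs along stage x from -146 to +58 mm on two posts at x -150 and +60 (tops 56 mm above the table).
- lip (a point): Lower edge, middle, of the flap's turned-down lip. The flap is a steel plate from the hinge rod over the channel to stage y -20, x 0 to 55 mm, its top 55 mm above the table when closed. The lip hangs at y -14 to -10, ends 3 mm above the deck when closed (blocking the channel), 12 mm at flap angle 0.2, 19 mm at 0.36.
- flap (a joint): Flap angle about the hinge rod, rad: 0 closed, grows as the paddle is pressed down, stop at 0.45. Above 0.2 the 8 mm carrier plate passes below it freely. A spring closes it: pressing the paddle's middle, about 2.5 N starts it and about 5 N holds it at 0.36. Resting on the carrier it reads about 0.11.
- paddle (a point): Press paddle, rigid with the flap, beyond the hinge rod: steel strip with dark facing, 135 (x) x 34 (y) x 3 mm, stage x -155 to -20. Site: middle of its top face. Flap closed: stage y +71, 53 mm above the table, outer (+y) edge tilted up 0.36 rad. At flap angle 0.36: level, y +69, top 40 mm above the table (36 at the stop, 46 at 0.2). A fingertip can press anywhere and slide along it.
- carrier: Loose aluminium plate 90 (x) x 40 (y) x 8 mm with a glass slide in its top, 0.13 to 0.25 kg, on the deck in the channel before the flap, 3 mm play to each rail. Upright push tab at its rear (-x) end: 36 mm wide, top 18 mm above the deck (48 above the table), rear face 45 mm behind the origin. Origin: centre of underside. Starts at stage x -82 to -53 mm; home at +15.
- dropper: Bystander: amber dropper bottle, 32 mm diameter, 62 mm tall; origin centre of its underside.
- dish: Bystander: flat clear round dish with lid, 64 mm diameter, 15 mm tall; origin centre of its underside.
- objective: Bystander: spare objective lens (steel collar, black barrel, narrower steel tip) standing upright, 28 mm diameter, 44 mm tall; origin centre of its underside.
Mind the look-alikes: they are no part of the job. Several things have the shape of the carrier; the one meant has the colours described above.

How it is judged:
By the outcome, as a careful person would: the job done as asked, in the order asked, and still so for the second after the job is handed in, with the robot touching nothing.
It also fails if it takes over 35 s, if anything falls off the work surface, if the arm or the gripper's body presses on something with over 40 N, if the wrist force passes 120 N, or if a joint passes its speed limit or range.

## Working session

There is one attempt and no reset: what is moved stays moved. The work goes in short steps, Python scripts to look and compute and a shell command to move; the robot and the scene stay as the last step left them, time stands still between calls to the robot, and variables do not carry over. Pictures are saved under pics/ and viewed, about 8 in all and at most 12, crops included, and the job is handed in when it is done.

```bash
mkdir -p pics
python3 - <<'E'
from bench import bot, optics
import cv2, numpy as np
o=bot.get_obs()
for k,v in o.items(): print(k,np.round(v,3))
for n in("scene","top"):
    s=optics.snapshot(n); cv2.imwrite(f"pics/{n}0.png",s["img"][:,:,::-1])
    print(n,s["camera_matrix"].round(1).tolist(),s["extrinsics"].round(3).tolist(),[k for k in s])
    np.savez(f"pics/{n}0.npz",**{k:s[k] for k in("img","camera_matrix","extrinsics")})
E
```

```text
time 0.0
qpos [-1.409  0.343  1.525 -0.     1.275 -0.146]
qvel [ 0.    -0.     0.     0.     0.001 -0.001]
tau [  0.    -43.124 -24.422   0.072   0.056  -0.   ]
eef_pos [ 0.159 -0.5    0.237]
tool_rot [ 0.108 -0.108  0.699 -0.698]
wrist_force [-0.532  0.42  -0.019]
moment [-0.025 -0.005 -0.066]
finger_gap 0.091
scene [[362.4, 0.0, 259.1], [0.0, 362.4, 188.3], [0.0, 0.0, 1.0]] [[0.015, 1.0, 0.012, -0.039], [-0.795, 0.005, 0.606, 0.416], [0.606, -0.019, 0.795, -1.133], [0.0, 0.0, 0.0, 1.0]] ['img', 'camera_matrix', 'extrinsics']
top [[356.5, 0.0, 255.5], [0.0, 356.5, 189.4], [0.0, 0.0, 1.0]] [[0.005, -1.0, 0.004, 0.032], [0.997, 0.005, 0.075, -0.556], [-0.075, 0.003, 0.997, -0.775], [0.0, 0.0, 0.0, 1.0]] ['img', 'camera_matrix', 'extrinsics']
```

View pics/top0.png

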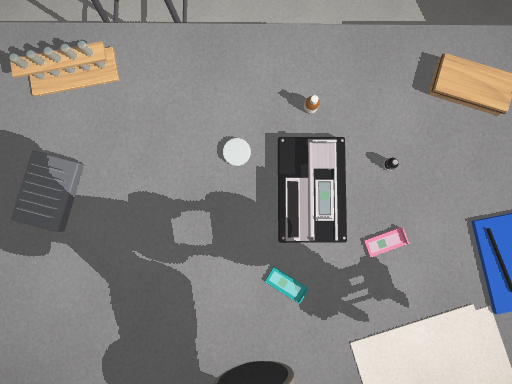

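View pics/scene0.png

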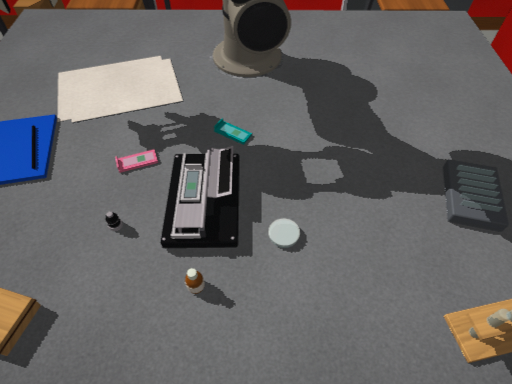

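The top view (1st picture) shows the stage at about cols 278–346, rows 137–242. Stage x points up in the image (world +x) and the paddle is on the left (+y). The carrier sits at about (325,199). The pink and teal plates are look-alikes. The scene view (2nd picture) agrees. Next I'll measure the stage corners and the carrier.

```bash
cat > h.py <<'E'
import numpy as np, cv2
def ray(d,uv,z):
    K=d["camera_matrix"];E=d["extrinsics"];R=E[:3,:3];c=-R.T@E[:3,3]
    p=np.linalg.inv(K)@[uv[0],uv[1],1.]
    v=R.T@(p*[1,-1,-1]); return c+v*(z-c[2])/v[2]
def proj(d,P):
    q=d["extrinsics"][:3,:3]@np.asarray(P)+d["extrinsics"][:3,3]; q=d["camera_matrix"]@(q*[1,-1,-1]); return q[:2]/q[2]
E
python3 - <<'E'
from h import *
d=dict(np.load("pics/top0.npz")); im=d["img"]
g=im.max(2)
m=np.zeros(g.shape,np.uint8); sub=(g[125:255,265:360]<38); m[125:255,265:360]=sub*255
m=cv2.morphologyEx(m,cv2.MORPH_OPEN,np.ones((2,2)))
roi=im[125:255,265:360,::-1]
cv2.imwrite("pics/topcrop.png",np.hstack([cv2.resize(roi,None,fx=4,fy=4,interpolation=cv2.INTER_CUBIC),cv2.cvtColor(cv2.resize(m[125:255,265:360],None,fx=4,fy=4,interpolation=0),cv2.COLOR_GRAY2BGR)]))
n,l,st,_=cv2.connectedComponentsWithStats(m); 
pts=np.argwhere(m>0)[:,::-1].astype(np.float32); r=cv2.minAreaRect(pts); print(r)
for b in cv2.boxPoints(r): print(b,ray(d,b,.03).round(4))
E
```

```text
((306.3653869628906, 187.28907775878906), (98.90474700927734, 55.82856369018555), 89.06080627441406)
[277.6443 138.3009] [ 0.6695 -0.0144  0.03  ]
[333.46533 137.3858 ] [ 0.6723 -0.1391  0.03  ]
[335.0865  236.27725] [ 0.4529 -0.1402  0.03  ]
[279.26544 237.19235] [ 0.4504 -0.018   0.03  ]
```

View pics/topcrop.png

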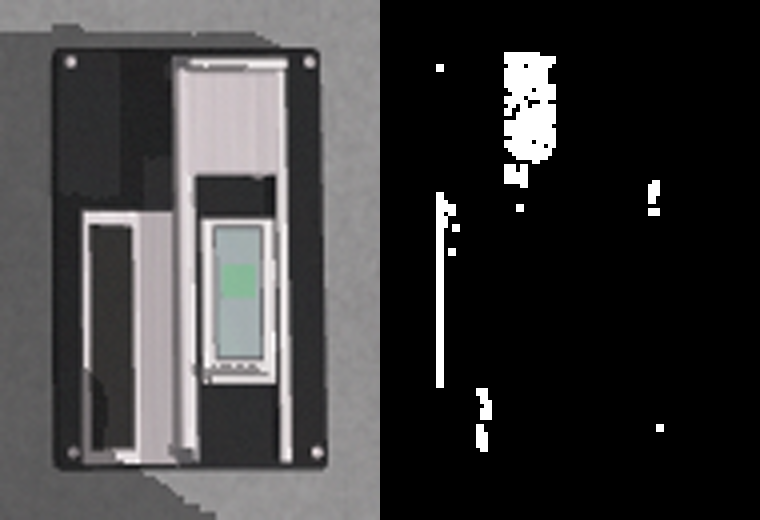

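The crop (3rd picture, 4×) shows stage corners at about (52,48), (320,48), (327,470) and (53,470). The carrier spans rows 220–384 with its tab at the rear, and the paddle strip is at cols 84–138.

Run:
```python
from h import *
d=dict(np.load("pics/top0.npz"))
f=lambda x,y:(265+x/4-.5,125+y/4-.5)
W=np.array([ray(d,f(*p),.03)[:2] for p in[(52,48),(320,48),(327,470),(53,470)]]); print(W.round(4))
S=np.array([[75,100],[75,-50],[-160,-50],[-160,100]])/1e3
# rigid fit
mw,ms=W.mean(0),S.mean(0); U,_,V=np.linalg.svd((S-ms).T@(W-mw)); R=V.T@U.T; t=mw-R@ms
print("yaw",np.degrees(np.arctan2(R[1,0],R[0,0])),"t",t, "res",(W-(S@R.T+t)).round(4).tolist())
np.savez("stage.npz",R=R,t=t)
inv=lambda p:(R.T@(p[:2]-t)*1e3).round(1)
for n,p,z in[("tab rear L",(203,384),.048),("tab rear R",(275,384),.048),("front L",(203,220),.038),("front R",(272,220),.038),("paddle topL",(84,212),.058),("paddle botL",(84,463),.058),("flapfrontR",(277,176),.055),("rail R bottom",(287,462),.035)]:
    print(n,inv(ray(d,f(*p),z)))
for n,uv,z in[("dropper",(312,104),.04),("dish",(237,152),.015),("lens",(391,163),.03)]: print(n,ray(d,uv,z)[:2].round(3),inv(ray(d,uv,z)))
```

```text
[[ 0.6736 -0.0141]
 [ 0.6745 -0.1638]
 [ 0.4406 -0.1644]
 [ 0.4399 -0.0147]]
yaw 0.188504262002755 t [ 0.5997292 -0.114116 ] res [[-0.0008, -0.0002], [-0.0004, 0.0], [0.0007, 0.0002], [0.0005, -0.0]]
tab rear L [-112.4   20.6]
tab rear R [-112.3  -18.1]
front L [-23.   17.9]
front R [-22.9 -20. ]
paddle topL [-20.9  84.8]
paddle botL [-153.8   85.5]
flapfrontR [ -0.9 -19.2]
rail R bottom [-154.6  -26.8]
dropper [ 0.745 -0.09 ] [145.3  23.6]
dish [0.641 0.077] [ 41.7 190.8]
lens [ 0.615 -0.266] [  15.1 -152.4]
```

Everything checks out: size residuals are under 1 mm and the carrier is 89.5 mm long, with its origin at about stage x −67. Next I'll compute the move to above the start of the push.

```bash
cat >> h.py <<'E'
from scipy.spatial.transform import Rotation as Ro
S=np.load("stage.npz") if __import__("os").path.exists("stage.npz") else None
def plan(o,sx,sy,z):
    q=np.array(o["tool_rot"]); R=Ro.from_quat(q[[1,2,3,0]])
    yaw=np.arctan2(S["R"][1,0],S["R"][0,0]); 
    p=S["R"]@[sx/1e3,sy/1e3]+S["t"]; dp=np.array([*p,z/1e3])-o["eef_pos"]
    print("tool axes cols\n",R.as_matrix().round(3),"\nslide cm",(R.inv().apply(dp)*100).round(2))
    for s in(1,-1):
        yy=np.array([0,0,-1.]);zz=s*np.array([-np.sin(yaw),np.cos(yaw),0]);T=np.c_[np.cross(yy,zz),yy,zz]
        print("dr",s,np.degrees((R.inv()*Ro.from_matrix(T)).as_rotvec()).round(2))
    c=np.array(o["eef_pos"])[:2]-S["t"]; print("stage xy of TCP mm",(S["R"].T@c*1e3).round(1),"z",round(o["eef_pos"][2]*1e3,1),"F",np.round(o["wrist_force"],1),"gap",o["finger_gap"],"t",o["time"])
E
python3 -c "
from h import *
from bench import bot
plan(bot.get_obs(),-134,34,120)"
```

```text
tool axes cols
 [[-0.953 -0.     0.303]
 [-0.303  0.001 -0.953]
 [-0.    -1.    -0.001]] 
slide cm [-41.92  11.76 -30.67]
dr 1 [-0.0000e+00 -1.6255e+02 -1.1000e-01]
dr -1 [ 0.08 17.45 -0.  ]
stage xy of TCP mm [-442.  -384.4] z 237.1 F [-1.2  0.2  0.4] gap 0.09180672714951851 t 0.1
```

```bash
python3 -m jog '{"slide":[[-4,0.5,-3],[-8,1,-6],[-12,2,-9],[-16,3,-12],[-20,4,-15],[-24,5,-18],[-28,6,-21],[-32,7,-24],[-36,8,-27],[-40,8.5,-29.5],[-41.9,8.7,-30.7],[-41.9,8.7,-30.7]],"dr":[[0,2,0],[0,4,0],[0,6,0],[0,8,0],[0,10,0],[0,12,0],[0,14,0],[0,16,0],[0,17.5,0],[0,17.5,0],[0,17.5,0],[0,17.5,0]],"grip":[5,5,5,5,5,5,5,5,5,5,5,5]}'
python3 - <<'E'
from h import *
from bench import bot,optics
o=bot.get_obs(); plan(o,-134,34,70)
s=optics.snapshot("wrist"); cv2.imwrite("pics/w1.png",s["img"][:,:,::-1])
# stage points into the wrist image for a check
q=np.array(o["tool_rot"]);T=np.eye(4);T[:3,:3]=Ro.from_quat(q[[1,2,3,0]]).as_matrix();T[:3,3]=o["eef_pos"]
E=np.linalg.inv(T@s["mount"]);d=dict(camera_matrix=s["camera_matrix"],extrinsics=E)
np.savez("pics/w1.npz",img=s["img"],**d)
for n,p in dict(tabL=(-112.4,20,48),tabR=(-112.4,-16,48),rodfront=(-146,33,52),padnear=(-155,87,59),corner=(-160,-50,30),tipPress=(-134,69,40),tipPush=(-134,0,40)).items():
    print(n,proj(d,[*(S["R"]@[p[0]/1e3,p[1]/1e3]+S["t"]),p[2]/1e3]).round(0))
E
```

```text
time: 1.3
eef_pos: [0.4666, -0.0782, 0.1499]
tool_rot: [0.002, -0.003, 0.707, -0.707]
wrist_force: [-0.6, -0.1, 0.2]
finger_gap: 0.0499
tool axes cols
 [[-1.    -0.001  0.007]
 [-0.007  0.001 -1.   ]
 [ 0.001 -1.    -0.001]] 
slide cm [0.1  7.99 0.25]
dr 1 [ 5.000e-02 -1.798e+02 -7.000e-02]
dr -1 [0.04 0.2  0.03]
stage xy of TCP mm [-133.    36.4] z 149.9 F [-0.6 -0.1  0.2] gap 0.049852719314060503 t 1.3
tabL [277. 169.]
tabR [326. 169.]
rodfront [260. 213.]
padnear [188. 227.]
corner [358. 220.]
tipPress [214. 193.]
tipPush [302. 194.]
```

View pics/w1.png

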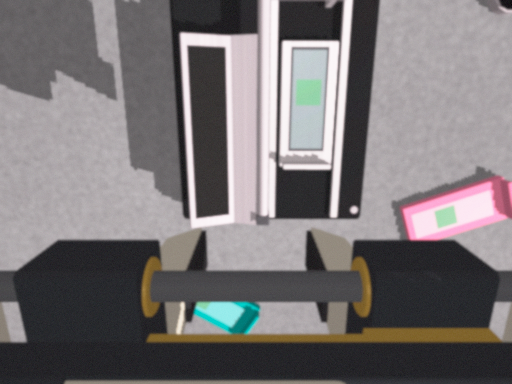

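The wrist view (4th picture) shows the tab's rear at row ~167, cols 281–330, and the stage corner at (362,218). The predictions were 169, 277–326 and (358,220), so they agree within about 3 mm. I'll go down above the paddle, then press it in small steps and watch the force.

```bash
python3 -m jog '{"slide":[[0.1,3,0.3],[0.1,6,0.3],[0.1,7.5,0.3],[0.1,7.5,0.3]],"dr":[[0,0.2,0],[0,0.2,0],[0,0.2,0],[0,0.2,0]],"grip":[5,5,5,5]}'
python3 -m jog '{"slide":[[0,0.5,0],[0,0.8,0],[0,0.8,0]],"dr":[[0,0,0],[0,0,0],[0,0,0]],"grip":[5,5,5]}'
python3 -m jog '{"slide":[[0,0.3,0],[0,0.5,0],[0,0.5,0]],"dr":[[0,0,0],[0,0,0],[0,0,0]],"grip":[5,5,5]}'
python3 -m jog '{"slide":[[0,0.3,0],[0,0.5,0],[0,0.5,0]],"dr":[[0,0,0],[0,0,0],[0,0,0]],"grip":[5,5,5]}'
```

```text
time: 1.75
eef_pos: [0.4623, -0.0844, 0.074]
tool_rot: [-0.003, -0.001, 0.708, -0.707]
wrist_force: [0.6, 0.6, -0.0]
finger_gap: 0.0499
time: 2.05
eef_pos: [0.4645, -0.0842, 0.0681]
tool_rot: [0.0, -0.001, -0.707, 0.707]
wrist_force: [-0.7, 0.5, -0.1]
finger_gap: 0.0495
time: 2.35
eef_pos: [0.4643, -0.0838, 0.0626]
tool_rot: [0.0, -0.0, -0.707, 0.707]
wrist_force: [-0.1, -0.4, -0.2]
finger_gap: 0.0498
time: 2.65
eef_pos: [0.4647, -0.0841, 0.0578]
tool_rot: [0.0, -0.001, -0.707, 0.707]
wrist_force: [0.2, -0.6, 4.8]
finger_gap: 0.0497
```

Contact: 4.8 N with the fingertip at 47 mm. Continuing down to tip height ~40.5 mm, with a 2.5 mm correction in y.

```bash
python3 -m jog '{"slide":[[0,0.3,-0.1],[0,0.6,-0.25],[0,0.7,-0.25],[0,0.7,-0.25]],"dr":[[0,0,0],[0,0,0],[0,0,0],[0,0,0]],"grip":[5,5,5,5]}'
python3 - <<'E'
from h import *
from bench import bot,optics
plan(bot.get_obs(),-134,34,51)
s=optics.snapshot("scene")["img"][:,:,::-1]; t=optics.snapshot("top")["img"][:,:,::-1]
cv2.imwrite("pics/s2.png",np.hstack([cv2.resize(s[130:260,140:260],(480,520),interpolation=2),cv2.resize(t[125:255,265:345],(320,520),interpolation=2)]))
E
```

```text
time: 3.05
eef_pos: [0.4653, -0.0825, 0.0515]
tool_rot: [-0.001, -0.001, -0.706, 0.708]
wrist_force: [-1.7, -5.6, 8.0]
finger_gap: 0.0501
tool axes cols
 [[-1.     0.002 -0.001]
 [ 0.001 -0.002 -1.   ]
 [-0.002 -1.     0.002]] 
slide cm [-0.03  0.05 -0.19]
dr 1 [  0.2  179.77  -0.19]
dr -1 [-0.12 -0.23 -0.13]
stage xy of TCP mm [-134.3   32.1] z 51.5 F [-1.7 -5.6  8. ] gap 0.0500503920739937 t 3.05
```

View pics/s2.png

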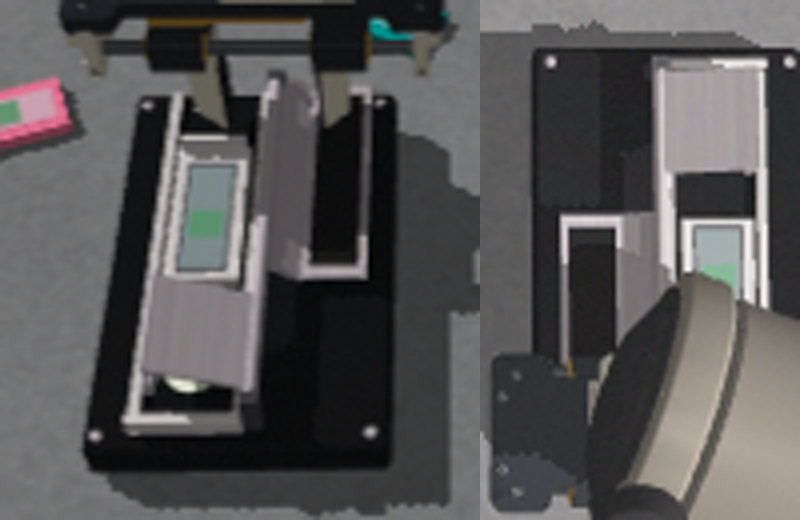

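The combined view (5th picture) shows the flap raised, the paddle pressed flat, and the push finger inside the channel behind the tab. Now pushing.

```bash
python3 -m jog '{"slide":[[-0.5,0,0],[-1,0,0],[-1.5,0,0],[-2,0,0],[-2.5,0,0],[-3,0,0],[-3,0,0]],"dr":[[0,0,0],[0,0,0],[0,0,0],[0,0,0],[0,0,0],[0,0,0],[0,0,0]],"grip":[5,5,5,5,5,5,5]}'
python3 -m jog '{"slide":[[-0.5,0,0],[-1,0,0],[-1.5,0,0],[-2,0,0],[-2.5,0,0],[-3,0,0],[-3,0,0]],"dr":[[0,0,0],[0,0,0],[0,0,0],[0,0,0],[0,0,0],[0,0,0],[0,0,0]],"grip":[5,5,5,5,5,5,5]}'
python3 - <<'E'
from h import *
from bench import bot,optics
plan(bot.get_obs(),-39.5,32,51)
s=optics.snapshot("scene")["img"][:,:,::-1]; cv2.imwrite("pics/s3.png",cv2.resize(s[130:260,140:260],(480,520),interpolation=2))
E
```

```text
time: 3.85
eef_pos: [0.4939, -0.081, 0.0507]
tool_rot: [-0.001, -0.0, 0.707, -0.707]
wrist_force: [-2.3, 0.5, 6.0]
finger_gap: 0.0496
time: 4.55
eef_pos: [0.5239, -0.0811, 0.0507]
tool_rot: [-0.001, -0.0, 0.707, -0.707]
wrist_force: [-2.3, 0.7, 5.0]
finger_gap: 0.05
tool axes cols
 [[-1.    -0.002 -0.001]
 [ 0.001  0.001 -1.   ]
 [ 0.002 -1.    -0.001]] 
slide cm [-3.62 -0.04  0.12]
dr 1 [-1.5000e-01  1.7976e+02  5.0000e-02]
dr -1 [ 0.03 -0.24  0.09]
stage xy of TCP mm [-75.7  33.3] z 50.7 F [-2.3  0.7  5. ] gap 0.05000873437922217 t 4.55
```

View pics/s3.png

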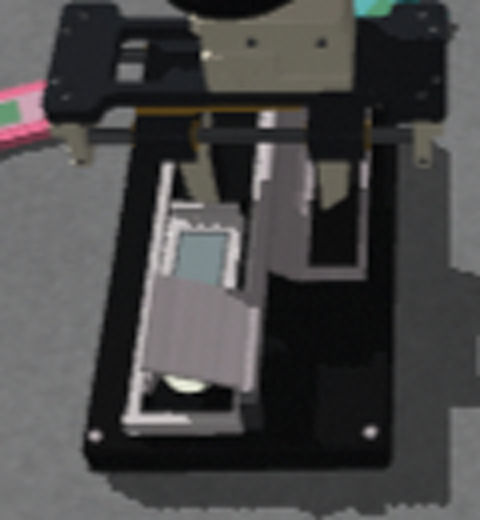

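The carrier is flat, sliding under the open flap and in contact with the push finger (6th picture). About 36 mm remain, so I'll do 32 mm and then slow down.

```bash
python3 -m jog '{"slide":[[-0.5,0,0],[-1,0,0],[-1.5,0,0],[-2,0,0],[-2.5,0,0],[-3,0,0],[-3.2,0,0],[-3.2,0,0]],"dr":[[0,0,0],[0,0,0],[0,0,0],[0,0,0],[0,0,0],[0,0,0],[0,0,0],[0,0,0]],"grip":[5,5,5,5,5,5,5,5]}'
python3 -m jog '{"slide":[[-0.1,0,0],[-0.2,0,0],[-0.2,0,0]],"dr":[[0,0,0],[0,0,0],[0,0,0]],"grip":[5,5,5]}'
python3 -m jog '{"slide":[[-0.1,0,0],[-0.2,0,0],[-0.2,0,0]],"dr":[[0,0,0],[0,0,0],[0,0,0]],"grip":[5,5,5]}'
```

```text
time: 5.4
eef_pos: [0.5556, -0.0811, 0.0507]
tool_rot: [-0.001, -0.0, 0.707, -0.707]
wrist_force: [-3.4, -0.3, 6.5]
finger_gap: 0.05
time: 5.7
eef_pos: [0.5571, -0.0811, 0.0506]
tool_rot: [-0.001, -0.001, 0.707, -0.707]
wrist_force: [-5.3, -0.5, 6.2]
finger_gap: 0.0498
time: 6.0
eef_pos: [0.5586, -0.0811, 0.0506]
tool_rot: [-0.002, -0.001, 0.707, -0.707]
wrist_force: [-5.7, -0.5, 7.7]
finger_gap: 0.0502
```

```bash
python3 -m jog '{"slide":[[-0.1,0,0],[-0.2,0,0],[-0.2,0,0]],"dr":[[0,0,0],[0,0,0],[0,0,0]],"grip":[5,5,5]}'
python3 -m jog '{"slide":[[-0.1,0,0],[-0.2,0,0],[-0.2,0,0]],"dr":[[0,0,0],[0,0,0],[0,0,0]],"grip":[5,5,5]}'
```

```text
time: 6.3
eef_pos: [0.5588, -0.0811, 0.0506]
tool_rot: [-0.003, -0.002, 0.707, -0.707]
wrist_force: [-12.6, -1.1, 11.7]
finger_gap: 0.0502
time: 6.6
eef_pos: [0.5591, -0.0811, 0.0505]
tool_rot: [-0.005, -0.004, 0.708, -0.707]
wrist_force: [-18.3, -1.6, 16.8]
finger_gap: 0.0499
```

It stopped at stage x ≈ −41 (expected −39.5) and the force is rising, which suggests the end stop. I'll check visually.

Run:
```python
from h import *
from bench import bot,optics
sc=optics.snapshot("scene"); tp=optics.snapshot("top")
s=sc["img"][:,:,::-1]; t=tp["img"][:,:,::-1]
cv2.imwrite("pics/s4.png",np.hstack([cv2.resize(s[165:255,155:225],(466,600),interpolation=2),cv2.resize(t[130:190,305:340],(330,600),interpolation=2)]))
P=lambda x,y,z:[*(S["R"]@[x/1e3,y/1e3]+S["t"]),z/1e3]
for n,p in dict(stopfootL=(60,20,30),front_topR=(60,-20,38),stoptop=(60,0,42),flapedge=(55,-20,74),tabtopR=(-30,-18,48),tabtopL=(-30,18,48)).items():
    a=proj(sc,P(*p));b=proj(tp,P(*p)); print(n,((a-[155,165])*6.66).round(0),((b-[305,130])*[9.43,10]).round(0))
```

```text
stopfootL [277. 466.] [ 78. 129.]
front_topR [135. 454.] [254. 122.]
stoptop [202. 446.] [172. 118.]
flapedge [115. 373.] [290. 110.]
tabtopR [171. 184.] [261. 523.]
tabtopL [288. 183.] [104. 523.]
```

View pics/s4.png

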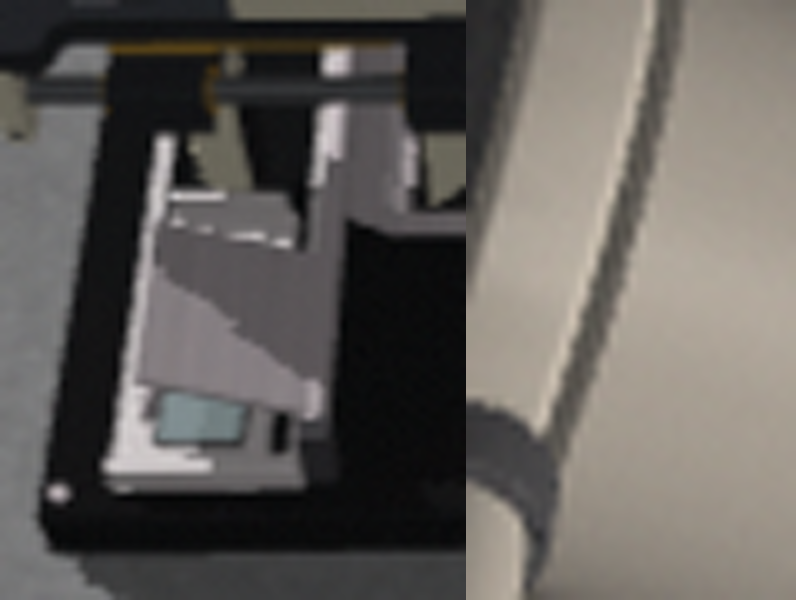

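The 7th picture shows the carrier's front against the end-stop bar (slide visible just in front of the flap at (200,415), stop at row ~465) and the tab's rear at row ~190, predicted 184. So it is home. I'll back the push finger off with the paddle held, then let the paddle up.

```bash
python3 -m jog '{"slide":[[0.1,0,0],[0.2,0,0],[0.3,0,0],[0.5,0,0],[0.8,0,0],[1.2,0,0],[1.5,0,0],[1.5,0,0]],"dr":[[0,0,0],[0,0,0],[0,0,0],[0,0,0],[0,0,0],[0,0,0],[0,0,0],[0,0,0]],"grip":[5,5,5,5,5,5,5,5]}'
python3 - <<'E'
from h import *
from bench import optics
sc=optics.snapshot("scene"); s=sc["img"][:,:,::-1]
cv2.imwrite("pics/s5.png",cv2.resize(s[165:255,155:225],(466,600),interpolation=2))
E
```

```text
time: 7.5
eef_pos: [0.5508, -0.0817, 0.0517]
tool_rot: [-0.001, -0.002, -0.707, 0.707]
wrist_force: [3.4, 0.2, 5.2]
finger_gap: 0.0499
```

View pics/s5.png

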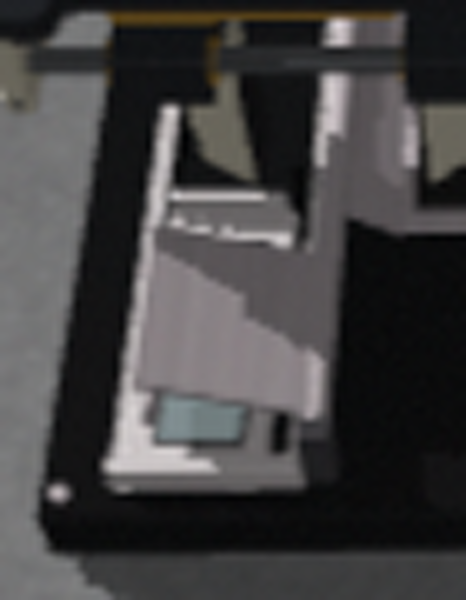

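The carrier stayed home and the finger is clear of the tab (8th picture). Now letting the paddle up slowly and moving clear.

```bash
python3 -m jog '{"slide":[[0,-0.3,0],[0,-0.6,0],[0,-0.9,0],[0,-1.2,0],[0,-1.5,0],[0,-2,0],[0,-3,0],[0,-5,0],[0,-8,0],[0,-11,0],[0,-11,0]],"dr":[[0,0,0],[0,0,0],[0,0,0],[0,0,0],[0,0,0],[0,0,0],[0,0,0],[0,0,0],[0,0,0],[0,0,0],[0,0,0]],"grip":[5,5,5,5,5,5,5,5,5,5,5]}'
python3 -m jog '{"slide":[[4,-1,3],[8,-2,6],[12,-3,10],[14,-4,14],[15,-5,18],[15,-5,22],[15,-5,25],[15,-5,25],[15,-5,25]],"dr":[[0,0,0],[0,0,0],[0,0,0],[0,0,0],[0,0,0],[0,0,0],[0,0,0],[0,0,0],[0,0,0]],"grip":[5,5,5,5,5,5,5,5,5]}'
python3 - <<'E'
from h import *
from bench import bot,optics
plan(bot.get_obs(),-39.5,32,51)
sc=optics.snapshot("scene"); tp=optics.snapshot("top")
s=sc["img"][:,:,::-1]; t=tp["img"][:,:,::-1]
cv2.imwrite("pics/s6.png",np.hstack([cv2.resize(s[120:310,90:310],(440,380),interpolation=2),cv2.resize(t[90:255,225:385],(360,380),interpolation=2)]))
cv2.imwrite("pics/s7.png",np.hstack([cv2.resize(s[165:255,155:225],(440,566),interpolation=2),cv2.resize(t[130:220,300:350],(314,566),interpolation=2)]))
E
```

```text
time: 8.65
eef_pos: [0.5517, -0.0821, 0.1656]
tool_rot: [-0.003, -0.003, -0.706, 0.708]
wrist_force: [0.0, -0.9, 0.4]
finger_gap: 0.0504
time: 9.55
eef_pos: [0.3986, -0.3311, 0.2102]
tool_rot: [-0.001, 0.001, 0.708, -0.707]
wrist_force: [-0.2, 0.2, 0.2]
finger_gap: 0.0504
tool axes cols
 [[-1.    -0.001 -0.002]
 [ 0.002  0.001 -1.   ]
 [ 0.001 -1.    -0.001]] 
slide cm [-16.11  15.94 -24.9 ]
dr 1 [-8.0000e-02  1.7967e+02  1.2000e-01]
dr -1 [ 0.08 -0.33  0.05]
stage xy of TCP mm [-201.9 -216.3] z 210.2 F [-0.2  0.2  0.2] gap 0.05037211734639131 t 9.55
```

View pics/s6.png

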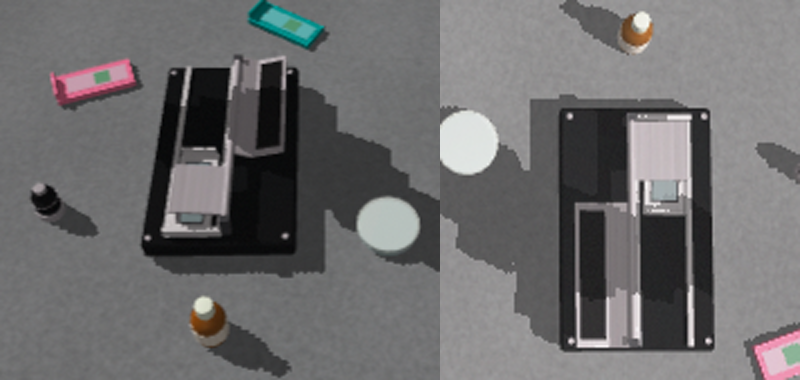

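View pics/s7.png

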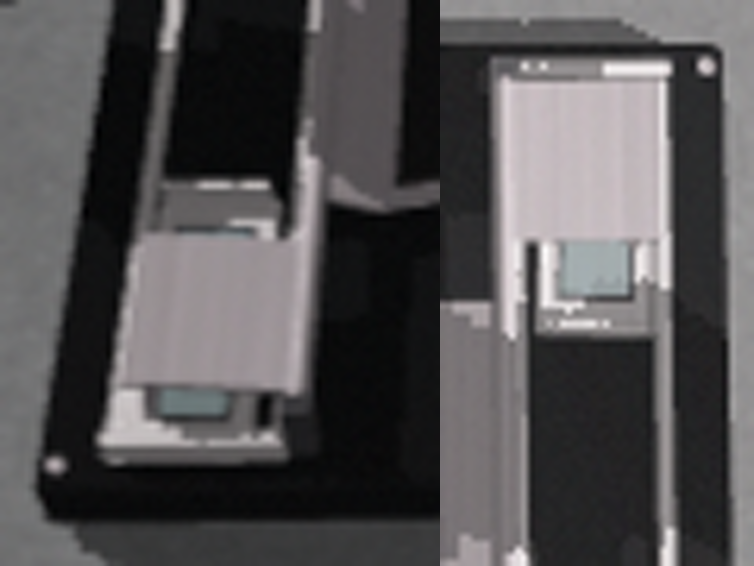

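Run:
```python
from h import *
d=dict(np.load("pics/top0.npz"))
k=90/566
for n,x,y,z in(("tab rear L",535,338,.048),("tab rear R",652,338,.048)):
    p=ray(d,(300+(x-440)*50/314-.5,130+y*k-.5),z); print(n,(S["R"].T@(p[:2]-S["t"])*1e3).round(1))
```

```text
tab rear L [-32.1  21. ]
tab rear R [-32.1 -19.3]
```

Tab reads −32.1 where −30 is expected; one pixel is ~2.2 mm. I'll compare it directly with the end-stop face in the same view before accepting it.

Run:
```python
from h import *
from bench import optics
ims=[optics.snapshot("top") for _ in range(3)]; d=ims[0]
g=np.mean([i["img"].mean(2) for i in ims],0); g0=np.load("pics/top0.npz")["img"].mean(2)
X=lambda v,z,u=324:round(float((S["R"].T@(ray(d,(u,v),z)[:2]-S["t"]))[0]*1e3),1)
print("now tab: rows 176-190",g[176:190,318:332].mean(1).round(0))
print("stop rows 134-148",g[134:148,318:328].mean(1).round(0)); 
print("before tab rows 212-226",g0[212:226,318:332].mean(1).round(0))
print("before stop",g0[134:148,318:328].mean(1).round(0))
for v in(138,139,140,141,142):print(v,"z42",X(v,.042),"z55",X(v,.055),"z30",X(v,.03))
for v in(181,182,183,184):print(v,X(v,.048))
for v in(219,220,221,222):print(v,X(v,.048))
w=optics.snapshot("scene"); s=w["img"]; np.savez("pics/sc.npz",**w)
print("scene col187 rows 220-245",s[220:245,180:190].mean((1,2)).round(0))
P=lambda x,y,z:[*(S["R"]@[x/1e3,y/1e3]+S["t"]),z/1e3]
for p in((60,0,42),(58,0,38),(55,0,59),(55,0,38),(75,0,30),(-30,0,48),(-32,0,48)):print(p,proj(w,P(*p)).round(1))
print("scene tab rows 188-200",s[188:200,180:196].mean((1,2)).round(0))
```

```text
now tab: rows 176-190 [147. 103. 165. 147. 144. 172. 143.  84.  35.  35.  35.  36.  36.  36.]
stop rows 134-148 [ 91.  91.  89.  35.  43. 110. 158. 160. 130. 190. 190. 191. 190. 191.]
before tab rows 212-226 [173. 171. 133. 199. 177. 153. 135. 220. 192.  47.  47.  47.  47.  47.]
before stop [ 91.  91.  89.  35.  42. 117. 221. 152. 121. 177. 198. 198. 198. 198.]
138 z42 68.4 z55 65.5 z30 71.0
139 z42 66.1 z55 63.3 z30 68.8
140 z42 63.9 z55 61.1 z30 66.5
141 z42 61.7 z55 58.9 z30 64.3
142 z42 59.5 z55 56.7 z30 62.0
181 -27.2
182 -29.4
183 -31.6
184 -33.7
219 -109.1
220 -111.3
221 -113.4
222 -115.5
scene col187 rows 220-245 [150. 150. 150. 150. 150. 144. 105. 108. 114. 114. 106.  56.  99. 126.
 143. 162.  95.  92.  65.  10.  10.  12.  13.  11.  10.]
(60, 0, 42) [185.4 231.9]
(58, 0, 38) [185.8 232.1]
(55, 0, 59) [184.3 225.1]
(55, 0, 38) [185.9 230.8]
(75, 0, 30) [185.5 241.9]
(-30, 0, 48) [189.5 192.6]
(-32, 0, 48) [189.6 191.8]
scene tab rows 188-200 [ 17.  16.  15.  15.  17.  50. 109.  90.  93.  93.  96. 101.]
```

The tab matches −30 mm in both views:
- **Top camera:** it now sees the tab's rear face down to its foot, which explains the 1.5–2 mm offset.
- **Scene view:** the tab edge is at row 193, against 192.6 predicted for home.

Handing in.

```bash
python3 -c "
from bench import finish_job
print(finish_job())"
```

```text
the job is handed in; nothing more can be done
None
```

The carrier is home against the end stop with the flap clamped down on it, and I've handed the job in. It took about 10 s of the 35 s allowed.

**What I did:** One fingertip held the paddle down, with about 5–8 N against it during the push. The other pushed the carrier under the flap until it hit the stop, at about 18 N. I then drew the push finger back about 8 mm with the paddle still held, let the paddle up slowly and moved the arm well clear.

**Last checks:**
- **Clamped:** the final pictures show the flap down on the carrier, the carrier flat, and the force on the arm back to zero. I did not measure the flap angle itself.
- **Bystanders:** the bottle, dish and lens were still standing, judged by eye.
- **Home position:** the scene camera put the tab's rear edge at row 193, against 192.6 expected for home. My first top-view reading was 2 mm short (−32.1 instead of −30), and the finger had stopped about 1.5 mm short. In that view the lowest visible edge is probably the foot of the tab, which accounts for most of the 2 mm. The rest is within the 2 mm calibration, and the hard stop fits with the carrier being home.
- **Upward force:** at the final push the upward force on the tool also rose to about 17 N, probably friction on the tab. It dropped to 5 N once I backed off, and the carrier did not visibly move.

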